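# Fit the limescale cassette and take the filler cap off the ironing station

### The job

Get the ironing station on the counter ready for its water: slide the limescale cassette that stands on the counter down into its slot in the station until it is fully home and let go of it, then unscrew the station's filler cap. These caps come with a right-hand or a left-hand thread and look the same, so try it one way and, if it comes up against its stop, the other; lift the cap straight off and finish still holding it in the gripper a few centimetres clear above its neck, ready for me to take, and leave everything else on the counter where it is.

Things in the scene. Friction and masses are not known exactly. Their poses are not given: they have to be found in the camera images.
- station: ironing station fixed to the counter, 250 (x) by 390 mm (y), turned by up to 0.4 rad; origin under its centre, x front to back, y left, z up. Left part (y above -20 mm): water tank, its flat deck 130 mm above the counter carries the slot and, 110 mm in front of it, the filler neck. Right part (168 mm high): a cordless iron parked on it, handle up to 300 mm above the counter
- slot (a point): centre of the cassette slot's mouth, level with the tank deck, axes as the station's; the slot is 22.4 mm wide along x, 72.4 mm long along y, 90 mm deep, straight down
- neck (a point): centre of the filler neck's rim, 30 mm above the tank deck, axes as the station's; the neck is 51 mm across. It holds a quick thread whose hand is drawn anew each time and cannot be seen while the cap is on
- cassette: limescale cassette, loose, about 150 g, standing on its foot; origin at the foot's centre, z up, x through its thickness. Slab 20 mm thick (x), 70 wide (y), 84 tall, lowest 10 mm tapering to 17 x 67; then a flange 30 x 84, 6 mm thick, and a grip rib 12 thick (x), 50 long (y), 90 to 114 mm up. Home, the flange lies on the tank deck, origin 84 mm below slot; either way round fits
- cap: filler cap, loose, about 60 g, screwed tight on the neck; origin at the centre of its head's underside, which sits on the neck's rim; z up; starts with its axes as the station's. Round head 54 mm across, 10 mm thick; below it a plug 24 mm long; on it an upright round ridged grip knob 26 mm across, 10 to 36 mm above the origin, which slips in the fingers if wrenched
- cap_foot (a point): lower end of the cap's plug, on its axis, 24 mm below the cap's origin. How the cap turns: tightwards it stops dead within 5 degrees; loosewards (clockwise or anticlockwise, unknown) it turns with next to no torque, rising 3 mm over the first 60 degrees, with some 2 mm of play up and down; turned 50 to 90 degrees it lifts straight off, and it stops at about 95
- jug: bystander: clear measuring jug, 96 mm across, 125 mm tall, handle to its +y side; origin at the centre of its underside
- carton: bystander: plain cardboard carton the cassette came in, 46 x 100 x 126 mm, standing; origin at the centre of its underside
- dosing_cup: bystander: small open dosing cup, 60 mm across, 50 mm tall; origin at the centre of its underside
- detergent: bystander: round detergent bottle, 74 mm across, 165 mm tall; origin at the centre of its underside
- peg_jar: bystander: jar with a metal lid, 84 mm across, 120 mm tall; origin at the centre of its underside
- clothes_brush: bystander: wooden clothes brush lying bristles down, 150 x 45 x 36 mm; origin at the centre of its underside
- plant: bystander: small potted plant, pot 92 mm across and 75 mm tall; origin at the centre of its underside
Things that resemble listed ones, but are neither listed nor needed, are in the scene too. Of the things shaped like the cap, the black one is meant.

How it is judged:
By the outcome, as a careful person would: the job done as asked, in the order asked, and still so for the second after the job is handed in, while the arm keeps its last pose, push and grip.
It also fails if it takes over 67 s, if anything falls off the work surface, if the arm or the gripper's body presses on something with over 40 N, if the wrist force passes 120 N, or if a joint passes its speed limit or range.

### The arm

A 6-joint arm with a two-finger parallel gripper is mounted at the origin on the work surface. World frame = base frame: x ahead of the robot, y to its left, z up, the work surface at z = 0. Lengths are in mm, angles in rad, forces in N, time in s.
With the tool pointing down it reaches from about 275 to 1000 mm from the base axis. Payload 8.4 kg.
Tool frame: the origin (TCP) lies at the very end of the fingers, on their centre line; the grasp point (between the pads) lies 19 mm behind it; z points along the fingers, y is the line along which they close (so a half turn about z gives the same grasp; the last joint's range is limited). The gripper opens to 85 mm and grips with 20 to 120 N. Pads are 22 mm wide; open, the fingers measure 114 mm over their backs; the gripper's body (76 mm by 85 mm) begins 54 mm behind the grasp point. The pads swing forward as they close: fully open they stand 13 mm farther back than shut.
Start: joints at [-1.107, 0.353, 1.633, -0, 1.155, -0.002], TCP at [280.71, -558.417, 231.281] pointing down, gripper open.
Joint ranges: [-2.63, 2.63], [-0.92, 2.1], [0.06, 2.66], [-1.3, 4.44], [0, 2.69], [-3.02, 3.02]. Speed limits (rad/s): [2.22, 2.22, 2.79, 3.14, 3.14, 3.14].

### API

Orientations are given as [roll, pitch, yaw] about the fixed x, y, z axes, in that order (R = Rz(yaw) Ry(pitch) Rx(roll)).
In Python, from rig import r, vision gives the robot as it stands. The module is installed in compiled form; this text tells all that it offers.
- The arm moves only by the tool play_rows, never from a script. Its argument "steps" is a list of rows, each an object with "delta_pos": the shift along the tool's x, y, z in cm, a list of three; "yaw": the turn about the tool's z in rad; "jaw": the opening in per cent of the stroke, from 0 (shut) to 100 (fully open). A call has exactly 8 rows; each row is the pose to reach, as a shift and turn from the pose commanded when the call began, along the tool's axes at that moment; what a row does not reach only later rows make up. A row lasts 1/10 s, in which the tool goes at most 50 mm and 8.59 degrees, less where a joint would pass 70% of its speed; a pose out of reach is approached as far as the arm can. A call with a gripper value outside its range is refused whole. The fingers move at their own pace and stop on an object; "grip_force" is the grip in N (left out, the last holds). Time passes only in rows, so rows that repeat a pose let the fingers close, or fill a call up. It gives the time, the measured TCP pose, the force, the opening and the grip force at its end, in the units of the state.
- r.sense(): the state, without advancing time (a new reading comes with each control period).
- vision.grab_frame(name): name is "scene" or "top"; returns (picture, depth): 384x512x3 uint8, red, green, blue; 384x512 float32, mm along the optical axis (not along the pixel's ray), 0 where there is no reading.
- vision.calibration(name): a dict with "mtx" (3x3 intrinsics, pixels), "extrinsics" (4x4, takes a point from camera to world coordinates). Camera axes: x right, y down, z forward; pixel columns grow to the right and rows downward; lengths in mm; the calibration is good to about 2 mm. A picture is of the moment at which its call begins. calibration takes no time and is no camera call.
- r.sign_off(): hands the job in; it is judged then, once.
Trained networks look in the newest picture that a camera, given by its name, has taken for a name from the list of things; names that differ only in an ending like _2 or _b are one class to them, and where a whole thing is asked for, a point or a joint stands for the part that bears it (a point fixed in the world has none). Each returns a list of dicts, best first, with "conf" (0 to 1); they miss things now and then, are a little off and sometimes report something else, mostly with a low value. They report only what shows in the picture. A call takes as long as a camera call. They do not tell look-alikes from the thing itself.
- vision.cut_out(camera, thing): "region" (384x512 bool, what is visible of it) and "uv" ([column, row] in pixels, amid what is visible of it).
- vision.landmark_of(camera, thing): "uv" ([column, row] in pixels: a listed point, or the origin of a listed thing).
The state is a dict: "clock": time; "qpos": joint angles; "qvel": joint speeds; "joint_efforts": joint torques, N m; "eef_pos": TCP position; "tcp_rot": TCP orientation; "contact_force": force on the tool from outside, world axes, zero at the start; "wrist_torque": the same for the moment, N m; "opening": opening from 0.0 (shut) to 1.0 (fully open); "grasp_force": force on a finger pad.
Only numpy, scipy, OpenCV 4.12 (cv2) and the standard library are available. Lean on these libraries where they do the work, as an engineer would, in place of code of your own. Each camera call takes 0.05 s, during which the arm holds its last target. There are 200 camera calls.

## Working session

There is one attempt and no reset: what is moved stays moved. The work goes in short steps, Python scripts to look and compute and a tool call to move; the robot and the scene stay as the last step left them, time stands still between calls to the robot, and variables do not carry over. Pictures are saved under pics/ and viewed, at most 10 in all, crops included, and the job is handed in when it is done.

Besides the shell and the picture viewer there is one more tool, called after "Request:" by a JSON object that holds its "name" and its "arguments". play_rows: Moves the arm, as the interface text tells. Its arguments: {"type":"object","properties":{"steps":{"type":"array"},"grip_force":{"type":"number"}},"required":["steps"]}

```bash
mkdir -p pics
cat > h.py <<'E'
import numpy as np, cv2
from rig import r, vision
def cal(n):
    c=vision.calibration(n); return np.array(c["mtx"]),np.array(c["extrinsics"])
def pt(n,uv,d):
    K,E=cal(n); p=np.linalg.inv(K)@[uv[0],uv[1],1]*d; return (E@np.r_[p,1])[:3]
def onz(n,uv,z):
    K,E=cal(n); v=E[:3,:3]@np.linalg.inv(K)@[uv[0],uv[1],1]; o=E[:3,3]; return o+v*(z-o[2])/v[2]
def cloud(n,D):
    K,E=cal(n); h,w=D.shape; u,v=np.meshgrid(np.arange(w),np.arange(h))
    P=np.stack([(u-K[0,2])/K[0,0]*D,(v-K[1,2])/K[1,1]*D,D],-1); return P@E[:3,:3].T+E[:3,3]
def proj(n,p):
    K,E=cal(n); q=np.linalg.inv(E)@np.r_[p,1]; q=K@q[:3]; return q[:2]/q[2]
def save(n,im,box=None,s=1):
    if box: im=im[box[1]:box[3],box[0]:box[2]]
    cv2.imwrite("pics/"+n+".png",cv2.resize(im[:,:,::-1],None,fx=s,fy=s,interpolation=cv2.INTER_CUBIC))
E
python3 - <<'E'
from h import *
s=r.sense(); print(s['clock'],s['eef_pos'],s['tcp_rot'],s['opening'])
I=[]
for n in("scene","top"):
    im,D=vision.grab_frame(n); I.append(im); np.save(n+"D.npy",D)
    print(n,cal(n)[1][:3,3].round(), cal(n)[1][:3,2].round(2),cal(n)[0][0,0])
    for t in("slot","neck","cap","cassette","station"):
        for o in vision.landmark_of(n,t)[:3]:
            print(n,t,np.round(o["uv"],1),round(o["conf"],2))
save("a0",I[0],s=1.5);save("a1",I[1],s=1.5)
E
```

```text
0.0 [ 280.49842549 -557.99723501  230.56737555] [-3.14021877e+00 -2.44563454e-05  4.65780121e-01] 1.0016004813661086
scene [1274. -214. 1146.] [-0.6   0.15 -0.79] 411.4690662474216
scene slot [240.6 221.6] 0.91
scene slot [371.2 162.5] 0.2
scene neck [363.6 245.6] 0.73
scene neck [348.9 195. ] 0.6
scene neck [241.2 189.9] 0.56
scene cap [240.2 189.3] 0.78
scene cap [300.6 190.3] 0.48
scene cap [306.8 215.5] 0.47
scene cassette [348.3 196.1] 0.92
scene station [216.3 234. ] 0.64
top [ 383.  -38. 1154.] [ 0.13  0.01 -0.99] 352.6349480148468
top slot [277.8 167.6] 0.72
top neck [273.6 203.7] 0.72
top cap [210.7 218.7] 0.79
top cap [208.5 190.1] 0.65
top cap [274.1 200.4] 0.59
top cassette [155.3 208.5] 0.76
top cassette [271.9 204.9] 0.26
top station [299.4 196.1] 0.63
```

View pics/a0.png

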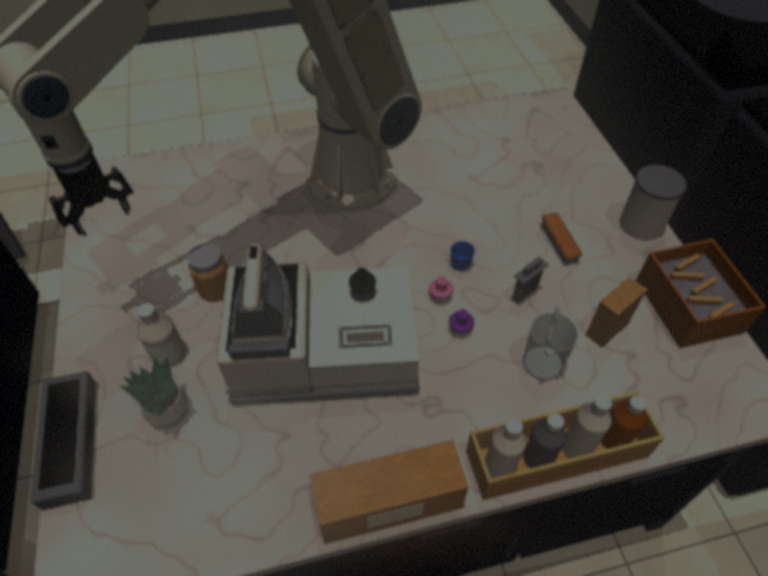

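View pics/a1.png

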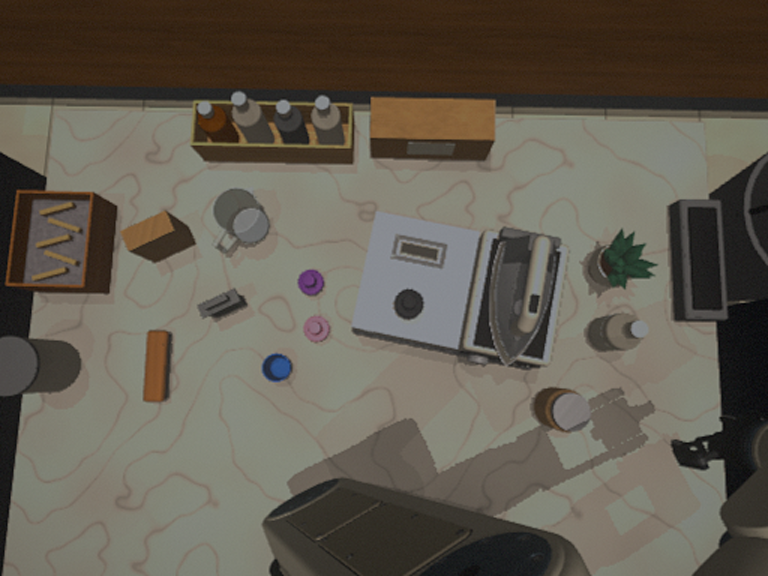

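The scene view shows the station with the black cap at native (241,188), its slot at (241,222) and the cassette at (352,187). In the top view the cap is at (273,202), the slot at (279,166) and the cassette at (148,202). The pink, purple and blue cap-like things at scene (293,193), (307,214) and (308,170) are loose decoys. The cap that is meant is the black one on the station's neck.

```bash
cat > m.py <<'E'
from h import *
def rect(P):
    (c,s,a)=cv2.minAreaRect(P[:,:2].astype(np.float32)); return np.round(c,1),np.round(s,1),round(a,1)
if __name__=="__main__":
  for n in("scene","top"):
    D=np.load(n+"D.npy"); C=cloud(n,D); z=C[...,2]
    sl=(279,166) if n=="top" else (243,224); cp=(273,202) if n=="top" else (241,187); ca=(148,202) if n=="top" else (352,187)
    def near(c,rad,zl,zh):
        m=(z>zl)&(z<zh)&(D>0); k=C[c[1],c[0]]; yy,xx=np.indices(z.shape); m&=(abs(xx-c[0])<rad)&(abs(yy-c[1])<rad); return C[m]
    d=near(sl,60,120,138); print(n,"deck z",np.median(d[:,2]),len(d),rect(d))
    for nm,c,zl,zh in(("knob",cp,185,205),("head",cp,160,178),("rib",ca,105,122),("cass",ca,50,122),("flange",ca,80,98),("slot",sl,20,115)):
        p=near(c,24 if nm!="slot" else 22,zl,zh)
        if len(p)>3: print(n,nm,len(p),p.mean(0).round(1),rect(p))
  top=[]
E
python3 m.py
python3 - <<'E'
from h import *
a,_=vision.grab_frame("top"); b,_=vision.grab_frame("scene")
A=cv2.resize(a[140:230,120:310],None,fx=4,fy=4,interpolation=cv2.INTER_CUBIC)
B=cv2.resize(b[150:260,200:390],None,fx=4,fy=4,interpolation=cv2.INTER_CUBIC)
save("b0",A); save("b1",B)
E
```

```text
scene deck z 129.68109292203764 4186 (array([ 545.2, -120. ]), array([271.2, 242.5]), 79.5)
scene knob 64 [500.4 -75.9 194. ] (array([499.8, -75. ]), array([26.6, 25.7]), 0.7)
scene head 156 [506.9 -77.2 169.5] (array([501., -77.]), array([52.2, 51.4]), 76.4)
scene rib 88 [540.7 304.  112.9] (array([562.8, 300.9]), array([ 49.5, 160.9]), 81.9)
scene cass 298 [519.3 302.1  91. ] (array([557. , 295.5]), array([ 78.3, 171. ]), 79.1)
scene flange 119 [507.3 301.5  90.3] (array([541.4, 326.2]), array([123. ,  85.9]), 23.9)
scene slot 118 [607.4 -89.9 105.3] (array([633.3, -89.5]), array([102.,  69.]), 6.9)
top deck z 131.442307391604 5152 (array([548.1, -91.3]), array([212.7, 238.7]), 79.8)
top knob 74 [494.5 -75.  196.7] (array([493.9, -76. ]), array([24.6, 24.9]), 3.0)
top head 223 [493.7 -74.6 170.9] (array([494.2, -74.3]), array([53.6, 53.4]), 0.6)
top rib 78 [494.3 307.1 114.1] (array([494.9, 307.6]), array([12.8, 49.3]), 27.2)
top cass 297 [493.4 304.4  94.9] (array([494.9, 307.7]), array([30.5, 83.6]), 26.3)
top flange 180 [493.8 304.1  91.1] (array([494.9, 307.7]), array([30.5, 83.6]), 26.3)
top slot 154 [613.7 -97.6  72.8] (array([612.3, -97.4]), array([73.8, 14.7]), 71.4)
```

View pics/b0.png

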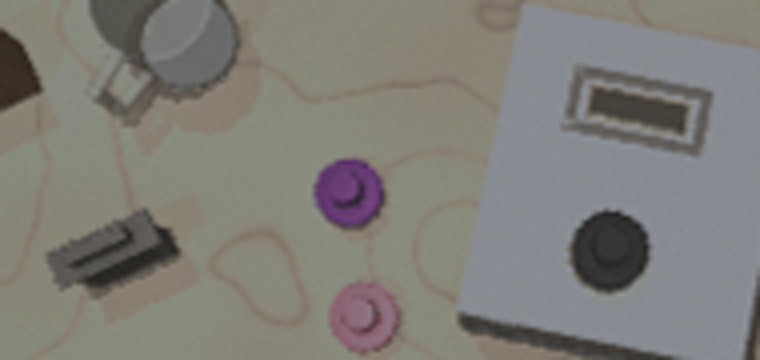

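View pics/b1.png

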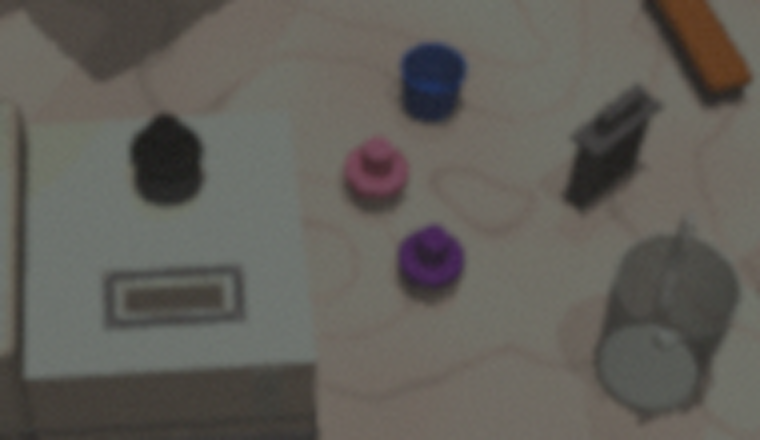

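```bash
cat > to.py <<'E'
import sys
from h import *
def to(x,y,z,yaw):
    s=r.sense(); p=s['eef_pos']; w=s['tcp_rot'][2]; d=np.array([x,y,z])-p
    t=[d[0]*np.cos(w)+d[1]*np.sin(w), d[0]*np.sin(w)-d[1]*np.cos(w), -d[2]]
    print("clock",round(s['clock'],2),"pos",p.round(1),"rot",s['tcp_rot'].round(3),"F",s['contact_force'].round(1),"T",s['wrist_torque'].round(2),"open",round(s['opening'],3),"gf",round(s['grasp_force'],1))
    print("delta cm",np.round(np.array(t)/10,2),"yaw",round((w-yaw+np.pi)%(2*np.pi)-np.pi,3))
if __name__=="__main__": to(*map(float,sys.argv[1:]))
E
python3 - <<'E'
from h import *
import cv2
yaw=-.178
for n,box in(("top",(258,150,302,184)),("scene",(224,210,262,236))):
    im,D=vision.grab_frame(n); C=cloud(n,D)
    # rectify plane z=130 around slot, 2 px/mm
    c=np.array([607,-96.]); R=np.array([[np.cos(yaw),-np.sin(yaw)],[np.sin(yaw),np.cos(yaw)]])
    src=[];dst=[]
    for a,b in((-60,-60),(60,-60),(60,60),(-60,60)):
        w=c+R@[a,b]; src.append(proj(n,np.r_[w,130])); dst.append([(a+60)*4,(b+60)*4])
    H=cv2.getPerspectiveTransform(np.float32(src),np.float32(dst))
    g=cv2.warpPerspective(im,H,(480,480),flags=cv2.INTER_CUBIC).mean(2)
    # fit: best rect contrast of dark 22.4x72.4 vs ring between hole and border
    best=None
    for da in np.arange(-.08,.081,.02):
      M=cv2.getRotationMatrix2D((240,240),np.degrees(da),1); gr=cv2.warpAffine(g,M,(480,480))
      inn=cv2.boxFilter(gr,-1,(90,290)); out=cv2.boxFilter(gr,-1,(90+24,290+24))
      sc=(out*114*314-inn*90*290)/(114*314-90*290)-inn
      k=np.unravel_index(sc[100:380,100:380].argmax(),(280,280)); v=sc[100+k[0],100+k[1]]
      if best is None or v>best[0]:
        # pixel (col->x st,row->y st) in rotated img; undo rotation
        q=cv2.invertAffineTransform(M)@[k[1]+100,k[0]+100,1]; best=(v,da,c+R@((q-240)/4))
    print(n,"slot",best)
    z=C[...,2]; ca=(148,202) if n=="top" else (352,187)
    yy,xx=np.indices(z.shape); m=(abs(xx-ca[0])<24)&(abs(yy-ca[1])<24)&(z>108)&(z<120)&(np.hypot(C[...,0]-495,C[...,1]-307)<45)
    from m import rect
    print(n,"rib",m.sum(),rect(C[m]))
E
```

```text
top slot (np.float64(53.56743141154391), np.float64(-0.01999999999999999), array([604.94072169, -96.09681337]))
top rib 75 (array([494.7, 307.6]), array([12.3, 50.4]), 25.9)
scene slot (np.float64(20.670701573030286), np.float64(1.3877787807814457e-17), array([605.13967354, -93.63321199]))
scene rib 51 (array([498.2, 307.9]), array([12.1, 49.8]), 24.8)
```

Request:
{"name": "play_rows", "arguments": {"steps": [{"delta_pos": [0,0,-5],"yaw": -0.1,"jaw": 60},{"delta_pos": [0,0,-10],"yaw": -0.25,"jaw": 60},{"delta_pos": [0,0,-15],"yaw": -0.4,"jaw": 60},{"delta_pos": [2.6,-3,-17],"yaw": -0.5,"jaw": 60},{"delta_pos": [5.2,-6,-17],"yaw": -0.6,"jaw": 60},{"delta_pos": [7.8,-9,-17],"yaw": -0.7,"jaw": 60},{"delta_pos": [10.4,-12,-17],"yaw": -0.8,"jaw": 60},{"delta_pos": [13,-15.2,-17],"yaw": -0.9,"jaw": 60}]}}

```text
clock: 1.6
eef_pos: [328.7, -362.8, 401.4]
tcp_rot: [3.141, 0.0, 1.37]
contact_force: [1.1, -0.7, 0.3]
opening: 0.6
grasp_force: 0.0
```

```bash
python3 to.py 495 307 400 2.04
```

```text
clock 1.6 pos [ 328.7 -362.8  401.4] rot [3.141 0.    1.37 ] F [ 1.1 -0.7  0.3] T [ 0.01  0.03 -0.03] open 0.6 gf 0.0
delta cm [68.95  2.91  0.14] yaw -0.67
```

Request:
{"name": "play_rows", "arguments": {"steps": [{"delta_pos": [4.4,0.2,0],"yaw": -0.05,"jaw": 60},{"delta_pos": [8.8,0.4,0],"yaw": -0.1,"jaw": 60},{"delta_pos": [13.2,0.6,0],"yaw": -0.15,"jaw": 60},{"delta_pos": [17.6,0.7,0],"yaw": -0.2,"jaw": 60},{"delta_pos": [22,0.9,0],"yaw": -0.25,"jaw": 60},{"delta_pos": [26.4,1.1,0],"yaw": -0.3,"jaw": 60},{"delta_pos": [30.8,1.3,0],"yaw": -0.35,"jaw": 60},{"delta_pos": [35.2,1.5,0],"yaw": -0.4,"jaw": 60}]}}

```text
clock: 2.4
eef_pos: [414.9, -20.9, 401.6]
tcp_rot: [3.141, 0.0, 1.768]
contact_force: [0.9, 0.1, -0.3]
opening: 0.598
grasp_force: 0.0
```

```bash
python3 to.py 496.5 307.7 200 2.02
```

```text
clock 2.4 pos [414.9 -20.9 401.6] rot [3.141 0.    1.768] F [ 0.9  0.1 -0.3] T [-0.03  0.02 -0.02] open 0.598 gf 0.0
delta cm [30.62 14.43 20.16] yaw -0.252
```

Request:
{"name": "play_rows", "arguments": {"steps": [{"delta_pos": [4,1.9,1],"yaw": -0.04,"jaw": 60},{"delta_pos": [8.2,3.9,3],"yaw": -0.08,"jaw": 60},{"delta_pos": [12.4,5.9,5],"yaw": -0.12,"jaw": 60},{"delta_pos": [16.4,7.8,7],"yaw": -0.16,"jaw": 60},{"delta_pos": [20.4,9.6,9],"yaw": -0.2,"jaw": 60},{"delta_pos": [24,11.3,11],"yaw": -0.23,"jaw": 60},{"delta_pos": [27.4,12.9,13.5],"yaw": -0.25,"jaw": 60},{"delta_pos": [30.6,14.4,16],"yaw": -0.25,"jaw": 60}]}}

```text
clock: 3.2
eef_pos: [497.2, 307.4, 240.5]
tcp_rot: [3.141, -0.0, 2.017]
contact_force: [0.4, 0.2, 1.0]
opening: 0.601
grasp_force: 0.0
```

```bash
python3 to.py 496.5 307.7 94 2.02
python3 - <<'E'
from h import *
for n in("top","scene"):
    print(n,[(np.round(o["uv"],1),round(o["conf"],2)) for o in vision.landmark_of(n,"cassette")[:2]] if vision.grab_frame(n) else 0)
E
```

```text
clock 3.2 pos [497.2 307.4 240.5] rot [ 3.141 -0.     2.017] F [0.4 0.2 1. ] T [ 0.02 -0.02 -0.02] open 0.601 gf 0.0
delta cm [ 0.05 -0.05 14.65] yaw -0.003
top [(array([155.1, 206.6]), 0.69)]
scene [(array([348.6, 197.3]), 0.6)]
```

Request:
{"name": "play_rows", "arguments": {"steps": [{"delta_pos": [0,0,4],"yaw": 0,"jaw": 60},{"delta_pos": [0,0,8],"yaw": 0,"jaw": 60},{"delta_pos": [0,0,11],"yaw": 0,"jaw": 60},{"delta_pos": [0,0,13],"yaw": 0,"jaw": 60},{"delta_pos": [0,0,14.2],"yaw": 0,"jaw": 60},{"delta_pos": [0,0,14.7],"yaw": 0,"jaw": 60},{"delta_pos": [0,0,14.7],"yaw": 0,"jaw": 40},{"delta_pos": [0,0,14.7],"yaw": 0,"jaw": 25}], "grip_force": 40}}

```text
clock: 4.2
eef_pos: [497.7, 305.7, 95.6]
tcp_rot: [3.14, -0.0, 2.016]
contact_force: [-0.3, -0.9, 1.2]
opening: 0.271
grasp_force: 0.0
```

Request:
{"name": "play_rows", "arguments": {"steps": [{"delta_pos": [0,0,0],"yaw": 0,"jaw": 18},{"delta_pos": [0,0,0],"yaw": 0,"jaw": 12},{"delta_pos": [0,0,0],"yaw": 0,"jaw": 5},{"delta_pos": [0,0,0],"yaw": 0,"jaw": 5},{"delta_pos": [0,0,0],"yaw": 0,"jaw": 5},{"delta_pos": [0,0,-0.3],"yaw": 0,"jaw": 5},{"delta_pos": [0,0,-0.8],"yaw": 0,"jaw": 5},{"delta_pos": [0,0,-1.5],"yaw": 0,"jaw": 5}], "grip_force": 60}}

```text
clock: 5.0
eef_pos: [496.7, 305.4, 109.5]
tcp_rot: [-3.141, 0.0, 2.016]
contact_force: [-0.5, -0.7, -1.0]
opening: 0.127
grasp_force: 58.6
```

```bash
python3 to.py 605 -95 240 1.393
python3 - <<'E'
from h import *
im,_=vision.grab_frame("scene"); save("c0",im,(290,120,430,240),5)
E
```

```text
clock 5.0 pos [496.7 305.4 109.5] rot [-3.141  0.     2.016] F [-0.5 -0.7 -1. ] T [-0.01 -0.   -0.01] open 0.127 gf 58.6
delta cm [-40.8   -7.46 -13.05] yaw 0.623
```

View pics/c0.png

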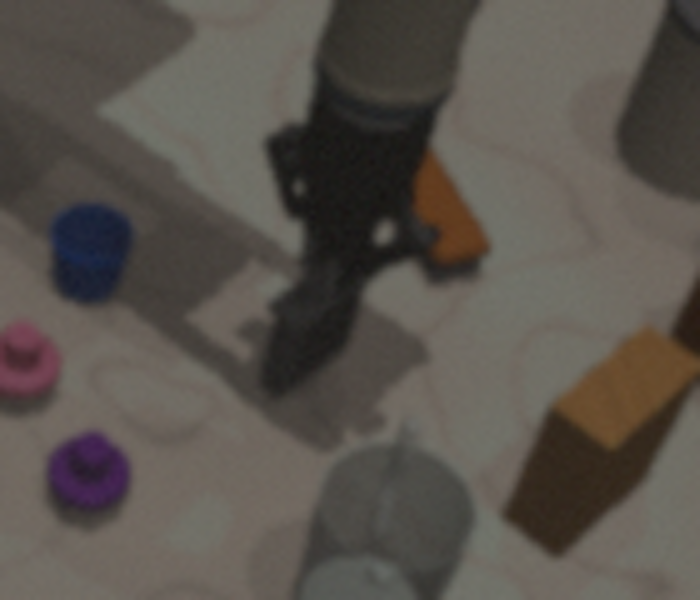

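The cassette is held in the gripper at scene (350,190), lifted and upright. The neighbours have not moved.

Request:
{"name": "play_rows", "arguments": {"steps": [{"delta_pos": [0,0,-4],"yaw": 0,"jaw": 5},{"delta_pos": [0,0,-9],"yaw": 0,"jaw": 5},{"delta_pos": [-2,-0.4,-13.5],"yaw": 0.05,"jaw": 5},{"delta_pos": [-6,-1.1,-15],"yaw": 0.1,"jaw": 5},{"delta_pos": [-10,-1.8,-15],"yaw": 0.15,"jaw": 5},{"delta_pos": [-14,-2.6,-15],"yaw": 0.2,"jaw": 5},{"delta_pos": [-18,-3.3,-15],"yaw": 0.25,"jaw": 5},{"delta_pos": [-22,-4,-15],"yaw": 0.3,"jaw": 5}]}}

```text
clock: 5.85
eef_pos: [555.7, 88.1, 259.7]
tcp_rot: [3.141, -0.0, 1.714]
contact_force: [0.8, 0.3, -1.4]
opening: 0.123
grasp_force: 59.0
```

```bash
python3 to.py 605 -95 258 1.393
```

```text
clock 5.85 pos [555.7  88.1 259.7] rot [ 3.141 -0.     1.714] F [ 0.8  0.3 -1.4] T [0.02 0.01 0.01] open 0.123 gf 59.0
delta cm [-18.83   2.27   0.17] yaw 0.321
```

Request:
{"name": "play_rows", "arguments": {"steps": [{"delta_pos": [-4,0.5,0],"yaw": 0.06,"jaw": 5},{"delta_pos": [-8,1,0],"yaw": 0.12,"jaw": 5},{"delta_pos": [-12,1.4,0],"yaw": 0.19,"jaw": 5},{"delta_pos": [-15,1.8,0],"yaw": 0.25,"jaw": 5},{"delta_pos": [-17.5,2.1,0.5],"yaw": 0.3,"jaw": 5},{"delta_pos": [-18.8,2.3,1],"yaw": 0.32,"jaw": 5},{"delta_pos": [-18.8,2.3,1.5],"yaw": 0.32,"jaw": 5},{"delta_pos": [-18.8,2.3,1.5],"yaw": 0.32,"jaw": 5}]}}

```text
clock: 6.65
eef_pos: [604.6, -92.2, 243.3]
tcp_rot: [-3.14, -0.0, 1.397]
contact_force: [-0.1, 0.4, -1.0]
opening: 0.121
grasp_force: 58.9
```

```bash
cat > held.py <<'E'
from h import *
from m import rect
im,D=vision.grab_frame("scene"); C=cloud("scene",D)
s=r.sense(); p=s['eef_pos']; w=s['tcp_rot'][2]-np.pi/2
R=np.array([[np.cos(w),np.sin(w)],[-np.sin(w),np.cos(w)]])
L=(C[...,:2]-p[:2])@R.T; z=C[...,2]-p[2]
print(p.round(1),"yaw",w.round(3),"F",s['contact_force'].round(1),s['opening'])
m=(D>0)&(abs(L[...,0])<25)&(abs(L[...,1])<55)&(z>-105)&(z<10)
for a,b in((-92,-84),(-84,-70),(-70,-50),(-50,-15),(-12,-6),(-4,3)):
    k=m&(z>a)&(z<b); q=L[k]
    if len(q)>5:
        f=np.polyfit(q[:,1],q[:,0],1)
        print(a,b,len(q),"x med",np.median(q[:,0]).round(1),"y",np.percentile(q[:,1],[1,99]).round(1),"mid",np.percentile(q[:,1],[1,99]).mean().round(1),"slope",f[0].round(3))
k=m; print("zmin",np.percentile(z[k],[0.5,2]).round(1))
np.save("hd.npy",D); np.save("him.npy",im)
save("d%d"%int(s['clock']*100),im,(190,130,310,250),5)
t,Dt=vision.grab_frame("top"); C=cloud("top",Dt); L=(C[...,:2]-p[:2])@R.T; z=C[...,2]-p[2]
m=(Dt>0)&(abs(L[...,0])<25)&(abs(L[...,1])<55)&(z>-14)&(z<3); q=L[m]
if len(q)>5: print("top flange",len(q),q.min(0),q.max(0))
E
python3 held.py; ls pics
```

```text
[604.8 -91.9 243.7] yaw -0.174 F [-0.3  0.2 -1.5] 0.12574502076055302
-92 -84 32 x med 10.0 y [-29.9  36.2] mid 3.2 slope -0.005
-84 -70 67 x med 10.7 y [-30.4  36.2] mid 2.9 slope -0.012
-70 -50 93 x med 10.8 y [-29.7  36.3] mid 3.3 slope -0.005
-50 -15 165 x med 11.3 y [-31.1  36.4] mid 2.6 slope -0.002
-12 -6 111 x med 9.4 y [-37.6  44.4] mid 3.4 slope 0.019
-4 3 30 x med 7.6 y [-31.   39.9] mid 4.5 slope 0.016
zmin [-94.9 -92.6]
top flange 160 [-16.76421372 -39.10400351] [13.94115987 44.25123233]
a0.png
a1.png
b0.png
b1.png
c0.png
d670.png
```

```bash
python3 to.py 604.7 -97.8 229 1.393
```

```text
clock 6.75 pos [605.1 -91.8 244.1] rot [-3.141 -0.     1.398] F [ 0.1 -0.2 -1.2] T [-0.02 -0.01 -0.02] open 0.12 gf 58.9
delta cm [-0.6   0.07  1.51] yaw 0.005
```

Request:
{"name": "play_rows", "arguments": {"steps": [{"delta_pos": [-0.3,0,0.4],"yaw": 0.005,"jaw": 5},{"delta_pos": [-0.6,0.03,0.9],"yaw": 0.005,"jaw": 5},{"delta_pos": [-0.6,0.05,1.3],"yaw": 0.005,"jaw": 5},{"delta_pos": [-0.6,0.05,1.5],"yaw": 0.005,"jaw": 5},{"delta_pos": [-0.6,0.05,1.5],"yaw": 0.005,"jaw": 5},{"delta_pos": [-0.6,0.05,1.5],"yaw": 0.005,"jaw": 5},{"delta_pos": [-0.6,0.05,1.5],"yaw": 0.005,"jaw": 5},{"delta_pos": [-0.6,0.05,1.5],"yaw": 0.005,"jaw": 5}]}}

```text
clock: 7.55
eef_pos: [605.0, -99.0, 229.5]
tcp_rot: [3.141, -0.0, 1.391]
contact_force: [-0.2, 0.0, -1.4]
opening: 0.121
grasp_force: 59.0
```

```bash
python3 held.py; ls pics|grep d7
```

```text
[605.  -99.1 229.4] yaw -0.18 F [ 0.  -0.6 -1.5] 0.1262478818759748
-92 -84 36 x med 10.4 y [-29.3  36.1] mid 3.4 slope -0.001
-84 -70 63 x med 11.0 y [-29.6  37.2] mid 3.8 slope -0.014
-70 -50 96 x med 11.3 y [-31.1  37.5] mid 3.2 slope -0.009
-50 -15 166 x med 11.2 y [-30.4  37.7] mid 3.7 slope -0.007
-12 -6 88 x med 9.9 y [-36.9  43.9] mid 3.5 slope -0.005
-4 3 38 x med 8.5 y [-35.5  43. ] mid 3.7 slope 0.04
zmin [-103.5 -102.6]
top flange 157 [-16.35366495 -38.99752734] [15.05442689 44.44519446]
d760.png
```

View pics/d760.png

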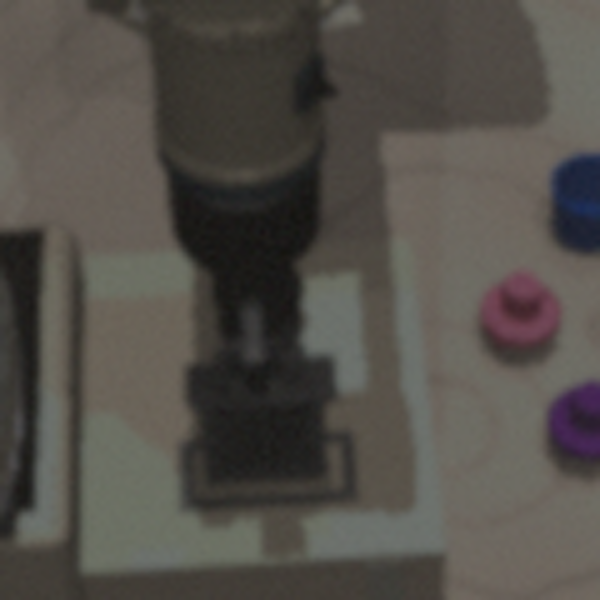

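The cassette's foot, at crop (268,480), sits just over the slot frame centred near x=270, so it needs about 1 mm in +y. I'll descend and watch the force.

Request:
{"name": "play_rows", "arguments": {"steps": [{"delta_pos": [0.08,0,0.1],"yaw": 0,"jaw": 5},{"delta_pos": [0.08,0,0.2],"yaw": 0,"jaw": 5},{"delta_pos": [0.08,0,0.3],"yaw": 0,"jaw": 5},{"delta_pos": [0.08,0,0.4],"yaw": 0,"jaw": 5},{"delta_pos": [0.08,0,0.5],"yaw": 0,"jaw": 5},{"delta_pos": [0.08,0,0.6],"yaw": 0,"jaw": 5},{"delta_pos": [0.08,0,0.7],"yaw": 0,"jaw": 5},{"delta_pos": [0.08,0,0.8],"yaw": 0,"jaw": 5}]}}

```text
clock: 8.45
eef_pos: [605.0, -98.3, 221.2]
tcp_rot: [-3.142, 0.0, 1.391]
contact_force: [-0.4, -0.2, -2.3]
opening: 0.121
grasp_force: 59.0
```

```bash
python3 to.py 605 -98 140 1.393
```

```text
clock 8.45 pos [605.  -98.3 221.2] rot [-3.142  0.     1.391] F [-0.4 -0.2 -2.3] T [ 0.01 -0.01  0.02] open 0.121 gf 59.0
delta cm [ 0.02 -0.01  8.12] yaw -0.002
```

Request:
{"name": "play_rows", "arguments": {"steps": [{"delta_pos": [0,0,0.1],"yaw": 0,"jaw": 5},{"delta_pos": [0,0,0.2],"yaw": 0,"jaw": 5},{"delta_pos": [0,0,0.3],"yaw": 0,"jaw": 5},{"delta_pos": [0,0,0.4],"yaw": 0,"jaw": 5},{"delta_pos": [0,0,0.5],"yaw": 0,"jaw": 5},{"delta_pos": [0,0,0.6],"yaw": 0,"jaw": 5},{"delta_pos": [0,0,0.7],"yaw": 0,"jaw": 5},{"delta_pos": [0,0,0.8],"yaw": 0,"jaw": 5}]}}

```text
clock: 9.25
eef_pos: [604.9, -98.2, 213.2]
tcp_rot: [-3.141, -0.0, 1.391]
contact_force: [-0.7, -0.3, -1.0]
opening: 0.122
grasp_force: 59.0
```

Request:
{"name": "play_rows", "arguments": {"steps": [{"delta_pos": [0,0,0.15],"yaw": 0,"jaw": 5},{"delta_pos": [0,0,0.3],"yaw": 0,"jaw": 5},{"delta_pos": [0,0,0.45],"yaw": 0,"jaw": 5},{"delta_pos": [0,0,0.6],"yaw": 0,"jaw": 5},{"delta_pos": [0,0,0.75],"yaw": 0,"jaw": 5},{"delta_pos": [0,0,0.9],"yaw": 0,"jaw": 5},{"delta_pos": [0,0,1.05],"yaw": 0,"jaw": 5},{"delta_pos": [0,0,1.2],"yaw": 0,"jaw": 5}]}}

```text
clock: 10.05
eef_pos: [604.9, -98.2, 201.1]
tcp_rot: [-3.141, -0.0, 1.391]
contact_force: [-2.8, 1.1, -0.8]
opening: 0.125
grasp_force: 59.1
```

Request:
{"name": "play_rows", "arguments": {"steps": [{"delta_pos": [0,-0.03,0.3],"yaw": 0,"jaw": 5},{"delta_pos": [0,-0.03,0.6],"yaw": 0,"jaw": 5},{"delta_pos": [0,-0.03,0.9],"yaw": 0,"jaw": 5},{"delta_pos": [0,-0.03,1.2],"yaw": 0,"jaw": 5},{"delta_pos": [0,-0.03,1.5],"yaw": 0,"jaw": 5},{"delta_pos": [0,-0.03,1.8],"yaw": 0,"jaw": 5},{"delta_pos": [0,-0.03,2.1],"yaw": 0,"jaw": 5},{"delta_pos": [0,-0.03,2.4],"yaw": 0,"jaw": 5}]}}

```text
clock: 10.85
eef_pos: [604.7, -98.2, 177.0]
tcp_rot: [-3.142, -0.0, 1.391]
contact_force: [-1.1, -0.2, -0.5]
opening: 0.126
grasp_force: 59.1
```

Request:
{"name": "play_rows", "arguments": {"steps": [{"delta_pos": [0,0,0.4],"yaw": 0,"jaw": 5},{"delta_pos": [0,0,0.8],"yaw": 0,"jaw": 5},{"delta_pos": [0,0,1.2],"yaw": 0,"jaw": 5},{"delta_pos": [0,0,1.6],"yaw": 0,"jaw": 5},{"delta_pos": [0,0,2],"yaw": 0,"jaw": 5},{"delta_pos": [0,0,2.4],"yaw": 0,"jaw": 5},{"delta_pos": [0,0,2.7],"yaw": 0,"jaw": 5},{"delta_pos": [0,0,3],"yaw": 0,"jaw": 5}]}}

```text
clock: 11.65
eef_pos: [604.6, -98.2, 147.0]
tcp_rot: [-3.141, 0.0, 1.391]
contact_force: [-1.7, 0.8, 0.5]
opening: 0.124
grasp_force: 59.1
```

Request:
{"name": "play_rows", "arguments": {"steps": [{"delta_pos": [0,0,0.1],"yaw": 0,"jaw": 5},{"delta_pos": [0,0,0.2],"yaw": 0,"jaw": 5},{"delta_pos": [0,0,0.3],"yaw": 0,"jaw": 5},{"delta_pos": [0,0,0.4],"yaw": 0,"jaw": 5},{"delta_pos": [0,0,0.45],"yaw": 0,"jaw": 5},{"delta_pos": [0,0,0.5],"yaw": 0,"jaw": 5},{"delta_pos": [0,0,0.55],"yaw": 0,"jaw": 5},{"delta_pos": [0,0,0.6],"yaw": 0,"jaw": 5}]}}

```text
clock: 12.45
eef_pos: [604.6, -98.2, 141.6]
tcp_rot: [-3.141, 0.0, 1.391]
contact_force: [-6.0, 0.4, 7.2]
opening: 0.124
grasp_force: 60.4
```

Request:
{"name": "play_rows", "arguments": {"steps": [{"delta_pos": [0,0,0.04],"yaw": 0,"jaw": 5},{"delta_pos": [0,0,0.08],"yaw": 0,"jaw": 5},{"delta_pos": [0,0,0.1],"yaw": 0,"jaw": 5},{"delta_pos": [0,0,0.1],"yaw": 0,"jaw": 5},{"delta_pos": [0,0,0.1],"yaw": 0,"jaw": 5},{"delta_pos": [0,0,0.1],"yaw": 0,"jaw": 5},{"delta_pos": [0,0,0.1],"yaw": 0,"jaw": 5},{"delta_pos": [0,0,0.1],"yaw": 0,"jaw": 5}]}}

```text
clock: 13.25
eef_pos: [604.6, -98.2, 141.6]
tcp_rot: [3.142, 0.0, 1.391]
contact_force: [-8.2, 1.5, 12.4]
opening: 0.128
grasp_force: 61.1
```

```bash
cat > fl.py <<'E'
from h import *
im,D=vision.grab_frame("scene"); C=cloud("scene",D)
s=r.sense(); print(s['clock'],s['eef_pos'].round(1),s['contact_force'].round(1),s['opening'])
w=-.178; R=np.array([[np.cos(w),np.sin(w)],[-np.sin(w),np.cos(w)]]); L=(C[...,:2]-[605,-95])@R.T; z=C[...,2]
for nm,m in(("flange ends",(abs(L[...,0])<11)&(abs(abs(L[...,1])-34)<5)),("deck",(L[...,0]>22)&(L[...,0]<40)&(abs(L[...,1])<50)),("rib",(abs(L[...,0])<5)&(abs(L[...,1])<22))):
    q=z[m&(D>0)]; print(nm,len(q),np.percentile(q,[10,50,90]).round(1))
E
python3 fl.py
```

```text
13.3 [604.6 -98.2 141.6] [-8.4  0.5 12.8] 0.12027787747899368
flange ends 107 [134.  400.8 528.2]
deck 1882 [215.9 402.4 517.9]
rib 79 [158.8 527.3 528.7]
```

Request:
{"name": "play_rows", "arguments": {"steps": [{"delta_pos": [0,0,0.1],"yaw": 0,"jaw": 30},{"delta_pos": [0,0,0],"yaw": 0,"jaw": 45},{"delta_pos": [0,0,0],"yaw": 0,"jaw": 50},{"delta_pos": [0,0,-1],"yaw": 0,"jaw": 50},{"delta_pos": [0,0,-4],"yaw": 0,"jaw": 50},{"delta_pos": [0,0,-8],"yaw": 0,"jaw": 50},{"delta_pos": [-1,-4,-12],"yaw": 0,"jaw": 50},{"delta_pos": [-1,-7,-14],"yaw": 0,"jaw": 50}]}}

```text
clock: 14.1
eef_pos: [534.4, -96.0, 283.1]
tcp_rot: [3.139, 0.0, 1.391]
contact_force: [1.0, 0.8, 0.3]
opening: 0.495
grasp_force: 0.0
```

```bash
python3 fl.py
python3 - <<'E'
from h import *
im,_=vision.grab_frame("scene"); save("e0",im,(190,130,310,250),5)
E
python3 to.py 497 -75.5 280 1.393
```

```text
14.15 [530.5 -95.3 286.4] [-3.1 -0.2  2. ] 0.49933591591040705
flange ends 39 [134.  135.7 139. ]
deck 183 [127.4 129.9 132.7]
rib 77 [158.2 369.1 386. ]
clock 14.2 pos [532.7 -95.5 284.8] rot [3.137 0.    1.391] F [-0.   0.7 -0.2] T [-0.    0.02  0.01] open 0.502 gf 0.0
delta cm [ 1.33 -3.87  0.48] yaw -0.002
```

View pics/e0.png

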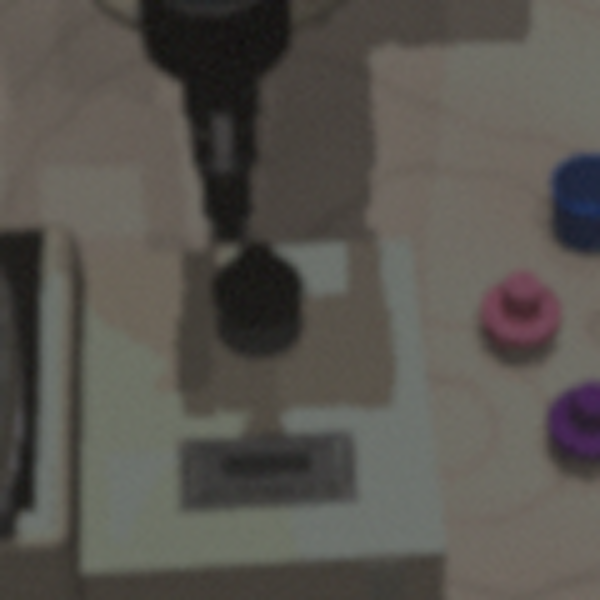

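The cassette is seated: its flange at scene crop (268,470) lies on the deck, with its top at 135.7 mm against the 136 mm expected. Next I go over the black cap at crop (258,300).

Request:
{"name": "play_rows", "arguments": {"steps": [{"delta_pos": [0.6,-2,0],"yaw": 0,"jaw": 60},{"delta_pos": [1.3,-3.7,1],"yaw": 0,"jaw": 60},{"delta_pos": [1.3,-3.7,3],"yaw": 0,"jaw": 60},{"delta_pos": [1.3,-3.7,5],"yaw": 0,"jaw": 60},{"delta_pos": [1.3,-3.7,6],"yaw": 0,"jaw": 60},{"delta_pos": [1.3,-3.7,6],"yaw": 0,"jaw": 60},{"delta_pos": [1.3,-3.7,6],"yaw": 0,"jaw": 60},{"delta_pos": [1.3,-3.7,6],"yaw": 0,"jaw": 60}]}}

```text
clock: 15.0
eef_pos: [500.7, -76.2, 221.1]
tcp_rot: [3.14, -0.0, 1.391]
contact_force: [0.7, -0.6, -0.3]
opening: 0.599
grasp_force: 0.0
```

```bash
python3 to.py 497 -75.5 172.5 1.393
```

```text
clock 15.0 pos [500.7 -76.2 221.1] rot [ 3.14  -0.     1.391] F [ 0.7 -0.6 -0.3] T [-0.01 -0.02 -0.01] open 0.599 gf 0.0
delta cm [ 0.01 -0.38  4.86] yaw -0.002
```

Request:
{"name": "play_rows", "arguments": {"steps": [{"delta_pos": [0,-0.38,0],"yaw": 0,"jaw": 60},{"delta_pos": [0,-0.38,1.5],"yaw": 0,"jaw": 60},{"delta_pos": [0,-0.38,3],"yaw": 0,"jaw": 60},{"delta_pos": [0,-0.38,4.2],"yaw": 0,"jaw": 60},{"delta_pos": [0,-0.38,4.85],"yaw": 0,"jaw": 60},{"delta_pos": [0,-0.38,4.85],"yaw": 0,"jaw": 45},{"delta_pos": [0,-0.38,4.85],"yaw": 0,"jaw": 38},{"delta_pos": [0,-0.38,4.85],"yaw": 0,"jaw": 35}], "grip_force": 25}}

```text
clock: 15.8
eef_pos: [496.7, -75.5, 172.4]
tcp_rot: [3.141, -0.0, 1.391]
contact_force: [0.4, -0.3, 0.5]
opening: 0.354
grasp_force: 0.0
```

Request:
{"name": "play_rows", "arguments": {"steps": [{"delta_pos": [0,0,0],"yaw": 0,"jaw": 32},{"delta_pos": [0,0,0],"yaw": 0,"jaw": 28},{"delta_pos": [0,0,0],"yaw": 0,"jaw": 24},{"delta_pos": [0,0,0],"yaw": 0,"jaw": 20},{"delta_pos": [0,0,0],"yaw": 0,"jaw": 20},{"delta_pos": [0,0,0],"yaw": 0,"jaw": 20},{"delta_pos": [0,0,0],"yaw": 0,"jaw": 20},{"delta_pos": [0,0,0],"yaw": 0,"jaw": 20}], "grip_force": 40}}

```text
clock: 16.6
eef_pos: [496.5, -75.5, 172.4]
tcp_rot: [3.141, -0.0, 1.391]
contact_force: [-3.0, 0.7, 5.5]
opening: 0.289
grasp_force: 38.9
```

```bash
python3 to.py 497 -75.5 172.5 1.393
```

```text
clock 16.6 pos [496.5 -75.5 172.4] rot [ 3.141 -0.     1.391] F [-3.   0.7  5.5] T [ 0.02  0.31 -0.03] open 0.289 gf 38.9
delta cm [ 0.    0.05 -0.01] yaw -0.002
```

Request:
{"name": "play_rows", "arguments": {"steps": [{"delta_pos": [0,-0.03,-0.03],"yaw": 0,"jaw": 20},{"delta_pos": [0,-0.03,-0.05],"yaw": -0.03,"jaw": 20},{"delta_pos": [0,-0.03,-0.06],"yaw": -0.05,"jaw": 20},{"delta_pos": [0,-0.03,-0.06],"yaw": -0.07,"jaw": 20},{"delta_pos": [0,-0.03,-0.07],"yaw": -0.09,"jaw": 20},{"delta_pos": [0,-0.03,-0.08],"yaw": -0.11,"jaw": 20},{"delta_pos": [0,-0.03,-0.08],"yaw": -0.12,"jaw": 20},{"delta_pos": [0,-0.03,-0.08],"yaw": -0.12,"jaw": 20}]}}

```text
clock: 17.4
eef_pos: [496.0, -75.6, 172.5]
tcp_rot: [3.142, 0.0, 1.511]
contact_force: [0.5, -2.4, 0.5]
opening: 0.288
grasp_force: 39.3
```

```bash
python3 to.py 497 -75.5 172.5 1.393
```

```text
clock 17.4 pos [496.  -75.6 172.5] rot [3.142 0.    1.511] F [ 0.5 -2.4  0.5] T [-0.4  -0.17 -0.46] open 0.288 gf 39.3
delta cm [0.02 0.1  0.  ] yaw 0.118
```

CCW gives -0.46 N m, so that is the stop and the thread is left-handed. I'll turn it clockwise.

Request:
{"name": "play_rows", "arguments": {"steps": [{"delta_pos": [0,0,0],"yaw": 0.06,"jaw": 20},{"delta_pos": [0,0.02,0],"yaw": 0.12,"jaw": 20},{"delta_pos": [0,0.02,0],"yaw": 0.17,"jaw": 20},{"delta_pos": [0,0.02,-0.02],"yaw": 0.22,"jaw": 20},{"delta_pos": [0,0.02,-0.04],"yaw": 0.27,"jaw": 20},{"delta_pos": [0,0.02,-0.06],"yaw": 0.32,"jaw": 20},{"delta_pos": [0,0.02,-0.06],"yaw": 0.32,"jaw": 20},{"delta_pos": [0,0.02,-0.06],"yaw": 0.32,"jaw": 20}]}}

```text
clock: 18.2
eef_pos: [495.9, -75.3, 173.0]
tcp_rot: [-3.141, 0.0, 1.193]
contact_force: [1.1, 0.2, -0.6]
opening: 0.291
grasp_force: 39.4
```

```bash
python3 to.py 497 -75.5 172.5 1.393
```

```text
clock 18.2 pos [495.9 -75.3 173. ] rot [-3.141  0.     1.193] F [ 1.1  0.2 -0.6] T [-0.02 -0.03  0.01] open 0.291 gf 39.4
delta cm [0.02 0.11 0.05] yaw -0.2
```

Request:
{"name": "play_rows", "arguments": {"steps": [{"delta_pos": [0,0,-0.03],"yaw": 0.12,"jaw": 20},{"delta_pos": [0,0,-0.06],"yaw": 0.24,"jaw": 20},{"delta_pos": [0,0,-0.09],"yaw": 0.36,"jaw": 20},{"delta_pos": [0,0,-0.12],"yaw": 0.48,"jaw": 20},{"delta_pos": [0,0,-0.15],"yaw": 0.6,"jaw": 20},{"delta_pos": [0,0,-0.18],"yaw": 0.72,"jaw": 20},{"delta_pos": [0,0,-0.21],"yaw": 0.84,"jaw": 20},{"delta_pos": [0,0,-0.22],"yaw": 0.95,"jaw": 20}]}}

```text
clock: 19.0
eef_pos: [496.0, -75.3, 175.3]
tcp_rot: [-3.141, 0.0, 0.237]
contact_force: [0.5, 0.2, -0.1]
opening: 0.286
grasp_force: 39.3
```

```bash
python3 to.py 497 -75.5 172.5 1.393
```

```text
clock 19.0 pos [496.  -75.3 175.3] rot [-3.141  0.     0.237] F [ 0.5  0.2 -0.1] T [-0.01  0.01  0.01] open 0.286 gf 39.3
delta cm [0.09 0.04 0.28] yaw -1.156
```

Torque-free. Now I lift slowly, watching the force.

Request:
{"name": "play_rows", "arguments": {"steps": [{"delta_pos": [0,0,-0.1],"yaw": 0,"jaw": 20},{"delta_pos": [0,0,-0.2],"yaw": 0,"jaw": 20},{"delta_pos": [0,0,-0.3],"yaw": 0,"jaw": 20},{"delta_pos": [0,0,-0.4],"yaw": 0,"jaw": 20},{"delta_pos": [0,0,-0.5],"yaw": 0,"jaw": 20},{"delta_pos": [0,0,-0.6],"yaw": 0,"jaw": 20},{"delta_pos": [0,0,-0.7],"yaw": 0,"jaw": 20},{"delta_pos": [0,0,-0.8],"yaw": 0,"jaw": 20}]}}

```text
clock: 19.8
eef_pos: [496.1, -75.4, 183.5]
tcp_rot: [-3.142, -0.0, 0.241]
contact_force: [0.2, -0.1, -0.6]
opening: 0.288
grasp_force: 39.3
```

Request:
{"name": "play_rows", "arguments": {"steps": [{"delta_pos": [0,0,-0.6],"yaw": 0,"jaw": 20},{"delta_pos": [0,0,-1.4],"yaw": 0,"jaw": 20},{"delta_pos": [0,0,-2.4],"yaw": 0,"jaw": 20},{"delta_pos": [0,0,-3.4],"yaw": 0,"jaw": 20},{"delta_pos": [0,0,-4.4],"yaw": 0,"jaw": 20},{"delta_pos": [0,0,-5.2],"yaw": 0,"jaw": 20},{"delta_pos": [0,0,-5.5],"yaw": 0,"jaw": 20},{"delta_pos": [0,0,-5.5],"yaw": 0,"jaw": 20}]}}

```text
clock: 20.6
eef_pos: [496.4, -75.4, 238.9]
tcp_rot: [3.141, -0.001, 0.241]
contact_force: [-0.6, 0.4, -0.9]
opening: 0.289
grasp_force: 39.3
```

```bash
python3 to.py 497 -75.5 240 0.24
python3 - <<'E'
from h import *
im,_=vision.grab_frame("scene"); save("f0",im,(190,110,340,250),4)
E
```

```text
clock 20.6 pos [496.4 -75.4 238.9] rot [ 3.141e+00 -1.000e-03  2.410e-01] F [-0.6  0.4 -0.9] T [-0.01 -0.03  0.03] open 0.289 gf 39.3
delta cm [ 0.06  0.03 -0.11] yaw 0.001
```

View pics/f0.png

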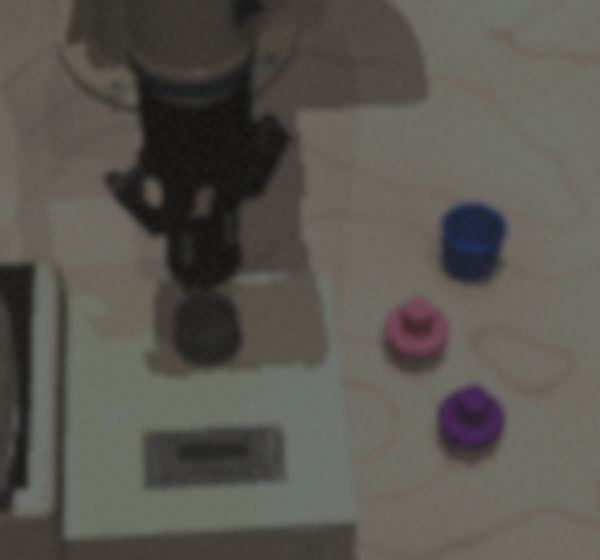

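The cap is in the gripper at crop (205,260), clear above the open neck at (207,325). The cassette is still home and the loose caps and dosing cup in view have not moved, so I'm handing in.

```bash
python3 -c "
from rig import r
print(r.sign_off())"
```

```text
the job is handed in; nothing more can be done
None
```

The cassette is fully home in its slot and released, and the left-hand-thread cap is unscrewed and held in the gripper about 4 cm clear above its neck; the job was handed in at about 21 s.

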